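# Lean the tall carton back and slide the lifting blade under it

## Task

On the parts-counter bench, tip the tall carton back on its rear edge until it leans by itself against the rack's rail behind it. Then take the flat lifting blade by its grip and slide it, flat on the bench and square to the carton, under the middle of the carton's raised front, so that at least half of its free blade is under the front edge, and let go. Leave the low carton and the can beside it where they stand.

Things in the scene. Friction and masses are not known exactly. Their poses are not given: they have to be found in the camera images.
- tall_carton: Upright brown cardboard carton, the tallest thing in the row: 90 deep (x) x 110 wide (y) x 190 high, 0.4 to 0.85 kg, rigid. Origin: centre of its underside; z up, +x to its rear, away from the robot. A push under 4 N high on its front tips it. It balances tipped back 25 degrees; beyond that it falls onto the rail and stays at 33 to 37, front lower edge 50 above the bench and 75 before the rear edge.
- rack: Fixed grey steel rack behind the row of tall carton, low carton and can (any order, 150 apart). Origin on the bench, mid-length (500 along y), on the front face of its floor strip, 10 high, which stops the carton sliding back; +x to the rear. Its rail, 24 diameter, lies 81 behind that face, axis 103 above the bench. The row's rear edges stand 2 to 6 before the strip.
- blade: Flat steel lifting blade on the bench before the row, turned across it: plate 150 (x) x 70 (y) x 4 thick, 0.4 kg. Origin: centre of the plate's underside; +x to the free tip (x = 75), which goes under the carton pointing along the carton's +x. A black grip fin stands on its rear: x -72 to -28, 14 thick in y, top 72 above the bench; pinch across y from above at x = -50. Free blade: 103 long.
- low_carton: Bystander: brown cardboard carton of the same depth and width but lower, 90 x 110 x 100 high. Origin at the centre of its underside.
- can: Bystander: upright round white can, 90 diameter, 130 high. Origin at the centre of its underside.
Not all that is in view belongs to the job. What is shaped like the blade but orange is not meant. What is shaped like the tall_carton but orange is not meant.

How it is judged:
By the outcome, as a careful person would: the job done as asked, in the order asked, and still so for the second after the job is handed in, with the robot touching nothing.
It also fails if it takes over 54 s, if anything falls off the work surface, if the arm or the gripper's body presses on something with over 40 N, if the wrist force passes 120 N, or if a joint passes its speed limit or range.

## Robot

A 7-joint arm with a two-finger parallel gripper is mounted at the origin on the work surface. World frame = base frame: x ahead of the robot, y to its left, z up, the work surface at z = 0. Lengths are in m, angles in rad, forces in N, time in s.
With the tool pointing down it reaches from about 0.425 to 1.025 m from the base axis. Payload 3.6 kg.
Tool frame: the origin (TCP) lies between the finger pads; the fingertips stand 17 mm ahead of it and the grasp point (between the pads) lies 2 mm behind it (manip.finger_overhang is the distance from the TCP to the fingertips, in m); z points along the fingers, y is the direction in which the jaws open and shut (so a half turn about z gives the same grasp; the last joint's range is limited). The gripper opens to 85 mm and grips with 20 to 120 N. Pads are 22 mm wide; open, the fingers measure 114 mm over their backs; the gripper's body (76 mm by 85 mm) begins 54 mm behind the grasp point. The pads swing forward as they close: fully open they stand 13 mm farther back than shut.
Start: joints at [1.2, 0.591, 0.048, 1.609, -0.033, 0.943, -0.034], TCP at [0.198, -0.697, 0.248] pointing down, gripper open.
Joint ranges: [-2.69, 2.69], [-0.47, 2.24], [-1.27, 1.36], [0.19, 2.51], [-1.53, 4.68], [0.08, 2.07], [-3.09, 3.09]. Speed limits (rad/s): [2.57, 2.57, 3.14, 3.14, 3.14, 3.14, 3.14].

## Interface

Orientations are given as a 3x3 rotation matrix whose columns are the frame's x, y, z axes.
In Python, from plant import manip, vision, ticket gives the robot as it stands. The module is installed in compiled form; this text tells all that it offers.
- The arm moves only by the tool apply_moves, never from a script. Its argument "commands" is a list that holds one entry, the list of rows, each a list of 7 numbers: the shift along the tool's x, y, z in m, then the turn, a rotation vector about the tool's x, y, z in rad, then the opening, from 0 (shut) to 1 (fully open). In form: [[[dx, dy, dz, wx, wy, wz, hand], ...]]. A call has 1 to 5 rows; each row shifts and turns the pose as measured when the row begins, along the tool's axes as they then stand; what a row does not reach is not made up. A row lasts 1/8 s, in which the tool goes at most 62.5 mm and 10.7 degrees, less where a joint would pass 70% of its speed; a pose out of reach is approached as far as the arm can. A call is refused whole if a number of a shift passes 0.0625 or a number of a turn 0.188, either way. A call with a gripper value outside its range is refused whole. The fingers move at their own pace and stop on an object; "force" is the grip in N (left out, the last holds). Time passes only in rows, so rows that do not move let the fingers close. It gives the time, the measured TCP pose, the force and the opening at its end, in the units of the state.
- manip.read_state(): the state, without advancing time (a new reading comes with each control period).
- vision.read_camera(name): name is "scene" or "side" or "wrist"; returns the picture (480x640x3 uint8, blue, green, red); there is no depth.
- vision.camera_params(name): a dict with "fx", "fy", "cx", "cy" (pixels), "world_to_cam" (4x4, takes a point from world to camera coordinates). Camera axes: x right, y down, z forward; pixel columns grow to the right and rows downward; lengths in m; the calibration is good to about 2 mm. A picture is of the moment at which its call begins: read the wrist's pose just before it. camera_params takes no time and is no camera call; for the wrist camera it gives the pose at the moment of the call.
- ticket.sign_off(): hands the job in, once; it reports no verdict.
Trained networks look in the newest picture that a camera, given by its name, has taken for a name from the list of things; names that differ only in an ending like _2 or _b are one class to them, and where a whole thing is asked for, a point or a joint stands for the part that bears it (a point fixed in the world has none). Each returns a list of dicts, best first, with "conf" (0 to 1); they miss things now and then, are a little off and sometimes report something else, mostly with a low value. They report only what shows in the picture. A call takes as long as a camera call. They do not tell look-alikes from the thing itself.
- vision.trace(camera, name): "pixels" (480x640 bool, what is visible of it).
- vision.pinpoint(camera, name): "point" ([x, y, z] in m, in the coordinates of the camera as it stood for that picture, good to about 4 mm: a listed point, or the origin of a listed thing).
The state is a dict: "time_s": time; "joint_positions": joint angles; "dq": joint speeds; "tau": joint torques, N m; "eef_pos": TCP position; "tool_rot": TCP orientation; "force": force on the tool from outside, world axes, zero at the start; "ft_torque": the same for the moment, N m; "gripper_width": opening from 0.0 (shut) to 1.0 (fully open).
Only numpy, scipy, OpenCV 4.12 (cv2) and the standard library are available. Lean on these libraries where they do the work, as an engineer would, in place of code of your own. Each camera call takes 0.05 s, during which the arm holds its last target. There are 200 camera calls.

## Working session

There is one attempt and no reset: what is moved stays moved. The work goes in short steps, Python scripts to look and compute and a tool call to move; the robot and the scene stay as the last step left them, time stands still between calls to the robot, and variables do not carry over. Pictures are saved under pics/ and viewed, about 8 in all and at most 12, crops included, and the job is handed in when it is done.

Besides the shell and the picture viewer there is one more tool, called after "Request:" as name(argument=value, ...), one argument or row to a line, values as JSON. apply_moves: Moves the arm, as the interface text tells. Its arguments: {"type":"object","properties":{"commands":{"type":"array","items":{"type":"array","items":{"type":"array","items":{"type":"number"}}}},"force":{"type":"number"}},"required":["commands"]}

```bash
mkdir -p pics; cat > h.py <<'E'
import numpy as np, cv2
from plant import manip, vision, ticket
def w(cam,p,P=None):
    P=P or vision.camera_params(cam); return (np.linalg.inv(P["world_to_cam"])@np.r_[p,1])[:3]
def proj(cam,p):
    P=vision.camera_params(cam); c=(np.array(P["world_to_cam"])@np.r_[p,1])[:3]
    return np.array([P["fx"]*c[0]/c[2]+P["cx"],P["fy"]*c[1]/c[2]+P["cy"]])
def ray(cam,u,v,z=0.):
    P=vision.camera_params(cam); T=np.linalg.inv(P["world_to_cam"])
    d=T[:3,:3]@np.array([(u-P["cx"])/P["fx"],(v-P["cy"])/P["fy"],1]); o=T[:3,3]
    return o+d*(z-o[2])/d[2]
E
python3 - <<'E'
from h import *
np.set_printoptions(precision=3,suppress=True)
s=manip.read_state(); print(s)
ims=[]
for c in ["scene","side"]:
    im=vision.read_camera(c); cv2.imwrite(f"pics/{c}0.png",im)
    for n in ["tall_carton","rack","blade","low_carton","can"]:
        for d in vision.pinpoint(c,n)[:3]:
            p=w(c,d["point"]); print(c,n,round(d["conf"],2),p,proj(c,p))
E
```

```text
{'time_s': 0.0, 'joint_positions': array([ 1.201,  0.592,  0.048,  1.61 , -0.033,  0.943, -0.034]), 'dq': array([-0.001,  0.001,  0.   ,  0.001,  0.002, -0.   ,  0.001]), 'tau': array([ -0.   , -54.869,   1.546, -19.812,   0.009,   0.009,  -0.   ]), 'eef_pos': array([ 0.198, -0.697,  0.247]), 'tool_rot': array([[ 0.962,  0.273, -0.001],
       [ 0.273, -0.962,  0.002],
       [-0.   , -0.002, -1.   ]]), 'force': array([ 0.222,  0.599, -0.141]), 'ft_torque': array([-0.027,  0.063, -0.015]), 'gripper_width': 0.9989245213724175}
scene tall_carton 0.81 [ 0.536 -0.368  0.001] [482.993 253.309]
scene tall_carton 0.57 [ 0.625 -0.167 -0.   ] [364.99  197.079]
scene blade 0.94 [0.381 0.124 0.001] [178.208 326.773]
scene blade 0.7 [ 0.434 -0.11   0.004] [325.782 302.896]
scene low_carton 0.66 [ 0.602 -0.019 -0.001] [278.536 204.379]
scene can 0.8 [0.587 0.133 0.   ] [189.538 206.615]
scene can 0.2 [ 0.604 -0.019 -0.001] [278.365 203.28 ]
side tall_carton 0.65 [ 0.53  -0.366  0.001] [452.238 372.952]
side tall_carton 0.59 [ 0.627 -0.165  0.   ] [413.072 258.102]
side blade 0.66 [ 0.431 -0.109  0.004] [295.281 275.87 ]
side blade 0.64 [0.383 0.126 0.001] [216.236 209.524]
side low_carton 0.94 [ 0.608 -0.016  0.002] [355.161 213.926]
side can 0.62 [ 0.585  0.135 -0.002] [306.256 180.563]
```

View pics/scene0.png

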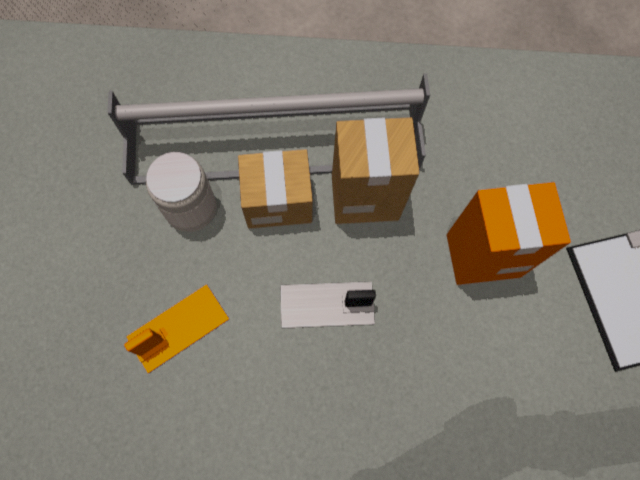

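View pics/side0.png

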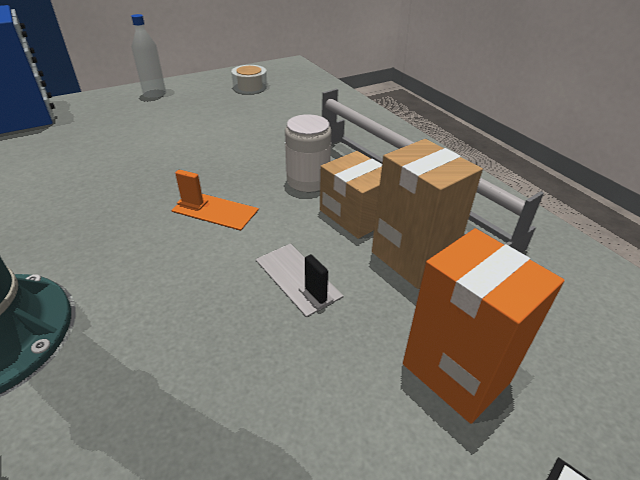

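The scene shows two tall cartons, brown at (373,170) and orange at (505,235), and two blades, steel with a black fin at (327,305) and orange at (178,327). The brown carton, which stands in the row before the rail, and the steel blade fit the description. The orange ones are decoys. I'll confirm in a crop.

```bash
python3 - <<'E'
from h import *
im=cv2.imread("pics/scene0.png")[80:345,230:450]
cv2.imwrite("pics/crop.png",cv2.resize(im,None,fx=2.2,fy=2.2,interpolation=cv2.INTER_CUBIC))
for a in ([(120,112),(422,96)],):
    p=[ray("scene",*x,.103) for x in a]; d=p[0]-p[1]; print("rail",p,np.degrees(np.arctan2(-d[0],d[1])))
vision.read_camera("scene")
for n in ["tall_carton","blade"]:
    for d in vision.trace("scene",n)[:2]:
        m=d["pixels"].astype(np.uint8); print(n,d["conf"],m.sum(),cv2.boundingRect(m))
        q=cv2.boxPoints(cv2.minAreaRect(cv2.findNonZero(m)))
        if n=="blade": print([ray("scene",*x,.004).round(4) for x in q])
E
```

```text
rail [array([0.70325285, 0.23973925, 0.103     ]), array([ 0.76601496, -0.24552605,  0.103     ])] 7.36947760038469
tall_carton 0.83 9414 (446, 182, 125, 102)
tall_carton 0.64 8158 (332, 117, 87, 107)
blade 0.92 4319 (124, 284, 104, 88)
[array([0.355 , 0.2136, 0.004 ]), array([0.4567, 0.0879, 0.004 ]), array([0.3988, 0.0415, 0.004 ]), array([0.3008, 0.1662, 0.004 ])]
blade 0.58 3969 (281, 281, 95, 46)
[array([ 0.4625, -0.033 ,  0.004 ]), array([ 0.4771, -0.1879,  0.004 ]), array([ 0.405 , -0.1921,  0.004 ]), array([ 0.3909, -0.0409,  0.004 ])]
```

View pics/crop.png

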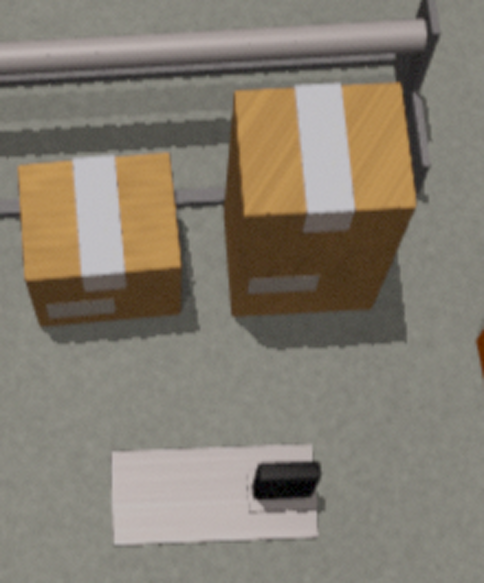

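The crop confirms both: the brown tall carton has its front-bottom edge at crop (232,315)–(375,305), and the steel blade has its black fin at the right end (crop 287,480), with the tip pointing left (+y). I'll compute positions from the corners.

```bash
python3 - <<'E'
from h import *
np.set_printoptions(precision=4,suppress=True)
f=lambda l,z:np.array([ray("scene",u/2.2+230,v/2.2+80,z) for u,v in l])
def yaw(a,b): d=a-b; return np.degrees(np.arctan2(-d[0],d[1]))
T=f([(234,92),(403,84),(414,207),(244,214)],.19); print("top",T,T.mean(0),"yaw",yaw(T[0],T[1]),yaw(T[3],T[2]),"sides",np.linalg.norm(T-np.roll(T,1,0),axis=1))
B=f([(232,315),(375,305)],0); print("front",B,B.mean(0),yaw(*B),np.linalg.norm(B[0]-B[1]))
L=f([(20,167),(170,154),(180,270),(28,279)],.10); print("low",L,L.mean(0))
K=f([(112,452),(312,445),(317,535),(114,545)],.004); c=K.mean(0); print("blade",K,c,np.linalg.norm(K-np.roll(K,1,0),axis=1))
d=(K[0]+K[3]-K[1]-K[2])/2; d/=np.linalg.norm(d); print("dir",d,np.degrees(np.arctan2(d[1],d[0])),"grip",c-.05*d)
F=f([(258,464),(320,462)],.072); print("fin top",F, F.mean(0))
E
```

```text
top [[ 0.6588 -0.107   0.19  ]
 [ 0.6722 -0.2168  0.19  ]
 [ 0.5848 -0.2245  0.19  ]
 [ 0.5728 -0.1177  0.19  ]] [ 0.6221 -0.1665  0.19  ] yaw 6.940865258937857 6.405299482268248 sides [0.0867 0.1105 0.0877 0.1074]
front [[ 0.5738 -0.1186  0.    ]
 [ 0.5894 -0.229   0.    ]] [ 0.5816 -0.1738  0.    ] 8.038240695143056 0.11153834023230777
low [[ 0.6399  0.0412  0.1   ]
 [ 0.6574 -0.0652  0.1   ]
 [ 0.5684 -0.0781  0.1   ]
 [ 0.5547  0.0267  0.1   ]] [ 0.6051 -0.0188  0.1   ]
blade [[ 0.4584 -0.035   0.004 ]
 [ 0.4735 -0.1833  0.004 ]
 [ 0.4064 -0.1891  0.004 ]
 [ 0.3895 -0.0421  0.004 ]] [ 0.432  -0.1124  0.004 ] [0.0693 0.149  0.0674 0.1479]
dir [-0.1075  0.9942  0.    ] 96.17005327901964 grip [ 0.4373 -0.1621  0.004 ]
fin top [[ 0.4405 -0.1401  0.072 ]
 [ 0.4447 -0.1825  0.072 ]] [ 0.4426 -0.1613  0.072 ]
```

```bash
cat >> h.py <<'E'
from scipy.spatial.transform import Rotation as Rn
import json
def plan(target,ydeg,hand,n=None,rows=5):
    """rows towards target TCP with tool down and tool y at heading ydeg"""
    s=manip.read_state(); R=np.array(s["tool_rot"]); p=np.array(s["eef_pos"])
    a=np.radians(ydeg); y=np.r_[np.cos(a),np.sin(a),0]; z=np.r_[0,0,-1.]; Rt=np.c_[np.cross(y,z),y,z]
    w_=Rn.from_matrix(R.T@Rt).as_rotvec(); dp=np.array(target)-p
    n=n or max(1,int(np.ceil(max(np.linalg.norm(dp)/.055,np.linalg.norm(w_)/.17))))
    out=[]
    for k in range(min(n,rows)):
        out.append([round(float(v),3) for v in np.r_[R.T@dp/n,w_/n]]+[hand]); R=R@Rn.from_rotvec(w_/n).as_matrix()
    print("t",round(s["time_s"],2),"p",p.round(4),"F",np.round(s["force"],1),"g",round(s["gripper_width"],2),"left",n); print(json.dumps([out]))
E
python3 -c "
from h import *
plan([.526,-.180,.24],7.3,0,rows=12)"
```

```text
t 0.75 p [ 0.1982 -0.6974  0.2484] F [ 0.6 -0.9 -0.6] g 1.0 left 12
[[[0.038, -0.034, 0.001, 0.0, 0.0, -0.118, 0], [0.042, -0.029, 0.001, 0.0, 0.0, -0.118, 0], [0.045, -0.024, 0.001, 0.0, 0.0, -0.118, 0], [0.048, -0.019, 0.001, 0.0, 0.0, -0.118, 0], [0.049, -0.013, 0.001, 0.0, 0.0, -0.118, 0], [0.051, -0.007, 0.001, 0.0, 0.0, -0.118, 0], [0.051, -0.001, 0.001, 0.0, 0.0, -0.118, 0], [0.051, 0.005, 0.001, 0.0, 0.0, -0.118, 0], [0.05, 0.011, 0.001, 0.0, 0.0, -0.118, 0], [0.048, 0.017, 0.001, 0.0, 0.0, -0.118, 0], [0.046, 0.022, 0.001, 0.0, 0.0, -0.118, 0], [0.043, 0.028, 0.001, 0.0, 0.0, -0.118, 0]]]
```

Request:
apply_moves(
  commands=[
    [[0.038,-0.034,0,0,0,-0.118,0],[0.042,-0.029,0,0,0,-0.118,0],[0.045,-0.024,0,0,0,-0.118,0],[0.048,-0.019,0,0,0,-0.118,0],[0.049,-0.013,0,0,0,-0.118,0]],
  ],
)

```text
time_s: 1.38
eef_pos: [0.3337, -0.481, 0.248]
tool_rot: [[0.64, 0.768, -0.001], [0.768, -0.64, -0.007], [-0.006, 0.003, -1.0]]
force: [0.6, 1.0, -0.2]
gripper_width: 0.001
```

```bash
python3 -c "
from h import *
plan([.526,-.180,.24],7.3,0)"
```

```text
t 1.38 p [ 0.3337 -0.481   0.248 ] F [ 0.6  1.  -0.2] g 0.0 left 7
[[[0.051, -0.006, 0.001, 0.0, 0.001, -0.117, 0], [0.051, -0.0, 0.001, 0.0, 0.001, -0.117, 0], [0.051, 0.006, 0.001, 0.0, 0.001, -0.117, 0], [0.05, 0.011, 0.001, 0.0, 0.001, -0.117, 0], [0.048, 0.017, 0.001, 0.0, 0.001, -0.117, 0]]]
```

Request:
apply_moves(
  commands=[
    [[0.051,-0.006,0.001,0,0.001,-0.117,0],[0.051,0,0.001,0,0.001,-0.117,0],[0.051,0.006,0.001,0,0.001,-0.117,0],[0.05,0.011,0.001,0,0.001,-0.117,0],[0.048,0.017,0.001,0,0.001,-0.117,0]],
  ],
)

```text
time_s: 2.0
eef_pos: [0.4753, -0.2588, 0.2438]
tool_rot: [[0.091, 0.996, 0.005], [0.996, -0.091, -0.006], [-0.005, 0.006, -1.0]]
force: [1.1, 0.3, -0.1]
gripper_width: -0.0
```

```bash
python3 -c "
from h import *
plan([.526,-.180,.182],7.3,0,n=4)"
```

```text
t 2.0 p [ 0.4753 -0.2588  0.2438] F [ 1.1  0.3 -0.1] g -0.0 left 4
[[[0.021, 0.011, 0.015, 0.001, 0.001, -0.055, 0], [0.02, 0.012, 0.015, 0.001, 0.001, -0.055, 0], [0.02, 0.013, 0.015, 0.001, 0.001, -0.055, 0], [0.019, 0.014, 0.015, 0.001, 0.001, -0.055, 0]]]
```

Request:
apply_moves(
  commands=[
    [[0.021,0.011,0.015,0.001,0.001,-0.055,0],[0.02,0.012,0.015,0.001,0.001,-0.055,0],[0.02,0.013,0.015,0.001,0.001,-0.055,0],[0.019,0.014,0.015,0.001,0.001,-0.055,0],[0,0,0,0,0,0,0]],
  ],
)

```text
time_s: 2.62
eef_pos: [0.5319, -0.172, 0.1844]
tool_rot: [[-0.144, 0.99, 0.008], [0.99, 0.144, -0.002], [-0.003, 0.007, -1.0]]
force: [0.2, -0.9, 0.0]
gripper_width: 0.006
```

```bash
python3 -c "
from h import *
plan([.526+.045*.992,-.180+.045*.127,.182],7.3,0,n=5)
print(manip.read_state()['tool_rot'].round(3))
vision.read_camera('scene')
d=vision.pinpoint('scene','tall_carton')
for x in d[:3]: print(x['conf'],w('scene',x['point']))"
```

```text
t 2.62 p [ 0.5319 -0.172   0.1844] F [ 0.2 -0.9  0. ] g 0.01 left 5
[[[-0.002, 0.008, 0.001, 0.001, 0.001, 0.003, 0], [-0.002, 0.008, 0.001, 0.001, 0.001, 0.003, 0], [-0.002, 0.008, 0.001, 0.001, 0.001, 0.003, 0], [-0.001, 0.008, 0.0, 0.001, 0.001, 0.003, 0], [-0.001, 0.008, 0.0, 0.001, 0.001, 0.003, 0]]]
[[-0.144  0.99   0.008]
 [ 0.99   0.144 -0.002]
 [-0.003  0.007 -1.   ]]
0.86 [ 0.62235222 -0.16807182  0.00349281]
```

Request:
apply_moves(
  commands=[
    [[-0.003,0.008,0.001,0.001,0.001,0.003,0],[-0.002,0.008,0.001,0.001,0.001,0.003,0],[-0.002,0.008,0,0.001,0.001,0.003,0],[0,0.008,0,0.001,0.001,0.003,0],[0,0.008,0,0.001,0.001,0.003,0]],
  ],
)

```text
time_s: 3.35
eef_pos: [0.573, -0.1813, 0.185]
tool_rot: [[-0.116, 0.993, 0.003], [0.993, 0.117, -0.003], [-0.003, 0.002, -1.0]]
force: [-1.8, 0.7, 1.9]
gripper_width: -0.001
```

Request:
apply_moves(
  commands=[
    [[0,0.007,0,0,0,0,0],[0,0.007,0,0,0,0,0],[0,0.007,0,0,0,0,0],[0,0.007,0,0,0,0,0],[0,0.007,0,0,0,0,0]],
  ],
)

```text
time_s: 3.98
eef_pos: [0.6099, -0.1765, 0.185]
tool_rot: [[-0.117, 0.993, 0.002], [0.993, 0.117, -0.003], [-0.003, 0.001, -1.0]]
force: [-0.4, 0.0, 0.7]
gripper_width: -0.001
```

```bash
cat > rel.py <<'E'
from h import *
s=manip.read_state(); a=np.radians(7.3); d=s["eef_pos"]-np.r_[.625,-.167,0]
print("along",d[0]*np.cos(a)+d[1]*np.sin(a),"lat",-d[0]*np.sin(a)+d[1]*np.cos(a),"z",d[2],"F",s["force"].round(1),"M",s["ft_torque"].round(2),"t",s["time_s"])
E
python3 rel.py; python3 -c "
from h import *
cv2.imwrite('pics/side1.png',vision.read_camera('side'))"
```

```text
along -0.016163128232622608 lat -0.007541278546373199 z 0.18497434165238932 F [-0.4  0.   0.7] M [0.02 0.19 0.03] t 3.975
```

View pics/side1.png

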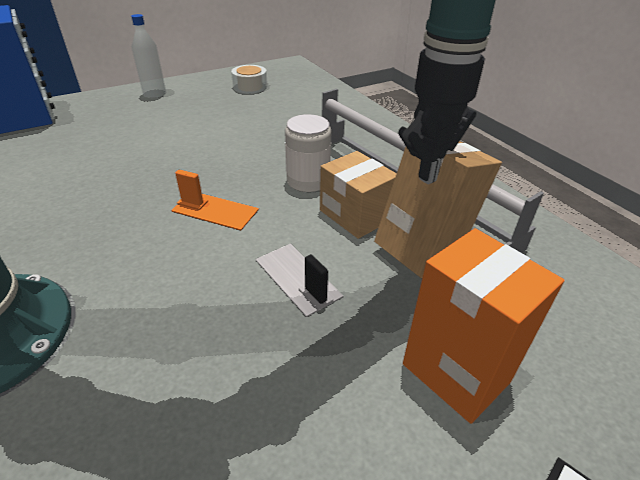

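The carton is tipping (top near (450,150)), with the finger pushing its front at (428,165). I'll carry on.

Request:
apply_moves(
  commands=[
    [[0,0.007,0,0,0,0,0],[0,0.007,0,0,0,0,0],[0,0.007,0,0,0,0,0],[0,0.007,0,0,0,0,0],[0,0.007,0,0,0,0,0]],
  ],
)

```text
time_s: 4.65
eef_pos: [0.649, -0.1716, 0.1852]
tool_rot: [[-0.118, 0.993, 0.005], [0.993, 0.118, -0.002], [-0.003, 0.005, -1.0]]
force: [0.6, -0.1, -0.5]
gripper_width: -0.002
```

Request:
apply_moves(
  commands=[
    [[0,0.007,0,0,0,0,0],[0,0.007,0,0,0,0,0],[0,0,0,0,0,0,0]],
  ],
)

```text
time_s: 5.03
eef_pos: [0.6647, -0.1695, 0.1851]
tool_rot: [[-0.118, 0.993, 0.006], [0.993, 0.118, -0.002], [-0.002, 0.005, -1.0]]
force: [0.3, -0.1, 0.3]
gripper_width: -0.0
```

```bash
python3 rel.py; python3 -c "
from h import *
cv2.imwrite('pics/side2.png',vision.read_camera('side'))"
```

```text
along 0.03904541037072594 lat -0.007522468505018224 z 0.1851456462040395 F [ 0.3 -0.1  0.3] M [ 0.02 -0.   -0.07] t 5.025
```

View pics/side2.png

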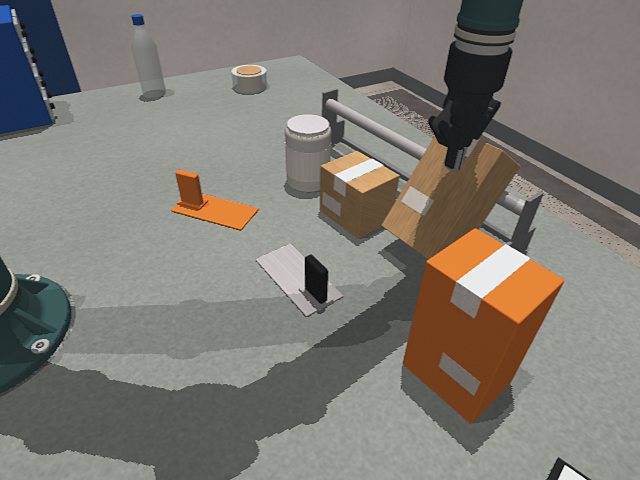

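The carton rests on the rail, leaning about 35°. Next I retreat to above the blade's grip.

Request:
apply_moves(
  commands=[
    [[0,-0.03,-0.005,0,0,0,0],[0,-0.05,-0.005,0,0,0,0],[0,-0.05,0,0,0,0,0.5],[0,-0.045,0,0,0,0,1],[0,-0.03,0,0,0,0,1]],
  ],
)

```text
time_s: 5.7
eef_pos: [0.456, -0.1938, 0.1938]
tool_rot: [[-0.119, 0.993, 0.007], [0.993, 0.119, -0.002], [-0.003, 0.007, -1.0]]
force: [1.0, 0.4, -0.4]
gripper_width: 0.639
```

```bash
python3 - <<'E'
from h import *
im=vision.read_camera("scene"); cv2.imwrite("pics/scene2.png",im)
for c in ["scene","side","wrist"]:
    if c!="scene": i2=vision.read_camera(c); 
    for n in ["tall_carton","blade","low_carton","can"]:
        for d in vision.pinpoint(c,n)[:3]: print(c,n,round(d["conf"],2),w(c,d["point"]).round(4))
cv2.imwrite("pics/wr.png",i2)
cv2.imwrite("pics/mix.png",np.vstack([cv2.resize(im[80:345,230:450],(498,600))]))
plan([.441,-.162,.15],6.2,1)
E
```

```text
scene tall_carton 0.76 [ 0.6314 -0.1679  0.0299]
scene blade 0.93 [0.3869 0.1262 0.0018]
scene blade 0.6 [ 0.4346 -0.1138 -0.003 ]
scene low_carton 0.64 [ 0.6063 -0.0158  0.0007]
scene can 0.63 [ 5.865e-01  1.327e-01 -1.000e-04]
side tall_carton 0.97 [ 0.6331 -0.1671  0.0275]
side tall_carton 0.81 [ 0.5313 -0.3639  0.0031]
side blade 0.74 [ 0.384   0.1222 -0.0005]
side low_carton 0.79 [ 0.6076 -0.0147 -0.0016]
side can 0.94 [ 5.864e-01  1.345e-01 -4.000e-04]
wrist tall_carton 0.93 [ 0.6309 -0.1657  0.0272]
wrist tall_carton 0.75 [ 0.5285 -0.3669 -0.0009]
wrist blade 0.84 [ 0.4296 -0.1142  0.0046]
wrist low_carton 0.69 [ 6.069e-01 -1.980e-02  3.000e-04]
t 6.45 p [ 0.4593 -0.1933  0.1938] F [-0.2  0.9 -0.3] g 1.0 left 2
[[[0.017, -0.007, 0.022, 0.004, 0.001, 0.006, 1], [0.017, -0.007, 0.022, 0.004, 0.001, 0.006, 1]]]
```

View pics/wr.png

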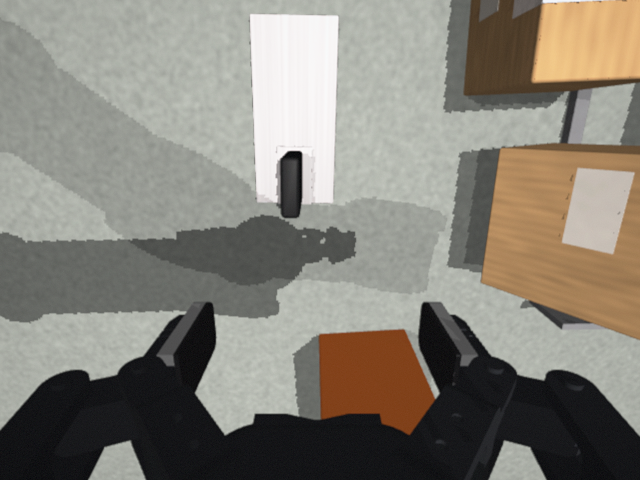

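The wrist view shows the steel blade with corners (251,15), (338,15), (333,203), (258,203), and its fin at (290,152–217). The leaning carton's front lower edge runs from (500,148) to (483,283).

```bash
python3 - <<'E'
from h import *
np.set_printoptions(precision=4,suppress=True)
K=np.array([ray("wrist",*q,.004) for q in [(251,15),(338,15),(333,203),(258,203)]])
d=(K[0]+K[1]-K[2]-K[3]); d/=np.linalg.norm(d); c=K.mean(0)
print(K,c,np.linalg.norm(K-np.roll(K,1,0),axis=1),np.degrees(np.arctan2(d[1],d[0])),"grip",c-.05*d)
E=[ray("wrist",*q,.05) for q in [(500,148),(483,283)]]; v=E[0]-E[1]; print("edge",E,np.mean(E,0),np.linalg.norm(v),np.degrees(np.arctan2(-v[0],v[1])))
F=[ray("wrist",*q,.072) for q in [(291,152),(290,182),(290,215)]]; print("fin",F)
E
```

```text
[[ 0.3894 -0.0423  0.004 ]
 [ 0.4569 -0.034   0.004 ]
 [ 0.4731 -0.1831  0.004 ]
 [ 0.4052 -0.1912  0.004 ]] [ 0.4312 -0.1126  0.004 ] [0.1497 0.068  0.15   0.0684] 96.12328653556695 grip [ 0.4365 -0.1624  0.004 ]
edge [array([ 0.5877, -0.1171,  0.05  ]), array([ 0.6043, -0.2265,  0.05  ])] [ 0.596  -0.1718  0.05  ] 0.11070764828895939 8.640994614606178
fin [array([ 0.4343, -0.1368,  0.072 ]), array([ 0.4356, -0.1573,  0.072 ]), array([ 0.4379, -0.1811,  0.072 ])]
```

```bash
python3 -c "
from h import *
plan([.4365,-.1625,.12],6.2,1,n=4)"
```

```text
t 6.45 p [ 0.4593 -0.1933  0.1938] F [-0.2  0.9 -0.3] g 1.0 left 4
[[[0.008, -0.005, 0.018, 0.002, 0.001, 0.003, 1], [0.008, -0.005, 0.018, 0.002, 0.001, 0.003, 1], [0.008, -0.005, 0.018, 0.002, 0.001, 0.003, 1], [0.008, -0.005, 0.018, 0.002, 0.001, 0.003, 1]]]
```

Request:
apply_moves(
  commands=[
    [[0.008,-0.005,0.018,0.002,0.001,0.003,1],[0.008,-0.005,0.018,0.002,0.001,0.003,1],[0.008,-0.005,0.018,0.002,0.001,0.003,1],[0.008,-0.005,0.018,0.002,0.001,0.003,1],[0,0,0,0,0,0,1]],
  ],
)

```text
time_s: 7.08
eef_pos: [0.4373, -0.1637, 0.1203]
tool_rot: [[-0.107, 0.994, 0.003], [0.994, 0.107, 0.001], [0.001, 0.003, -1.0]]
force: [0.2, 0.0, 0.7]
gripper_width: 0.999
```

```bash
python3 -c "
from h import *
plan([.4365,-.1625,.046],6.2,1,n=4)"
```

```text
t 7.08 p [ 0.4373 -0.1637  0.1203] F [0.2 0.  0.7] g 1.0 left 4
[[[0.0, -0.0, 0.019, 0.001, -0.0, -0.0, 1], [0.0, -0.0, 0.019, 0.001, -0.0, -0.0, 1], [0.0, -0.0, 0.019, 0.001, -0.0, -0.0, 1], [0.0, -0.0, 0.019, 0.001, -0.0, -0.0, 1]]]
```

Request:
apply_moves(
  commands=[
    [[0.001,0,0.019,0.001,0,0,1],[0,0,0.019,0.001,0,0,1],[0,0,0.019,0.001,0,0,1],[0,0,0.018,0.001,0,0,1],[0,0,0,0,0,0,1]],
  ],
)

```text
time_s: 7.7
eef_pos: [0.4439, -0.1657, 0.0469]
tool_rot: [[-0.106, 0.994, 0.01], [0.994, 0.106, -0.003], [-0.004, 0.009, -1.0]]
force: [0.3, 0.5, 0.3]
gripper_width: 1.0
```

Request:
apply_moves(
  commands=[
    [[0,0,0,0,0,0,0],[0,0,0,0,0,0,0],[0,0,0,0,0,0,0],[0,0,0,0,0,0,0],[0,0,0,0,0,0,0]],
  ],
  force=50,
)

```text
time_s: 8.32
eef_pos: [0.4429, -0.1674, 0.0496]
tool_rot: [[-0.105, 0.994, 0.009], [0.994, 0.105, -0.005], [-0.006, 0.008, -1.0]]
force: [-0.3, 0.0, -1.8]
gripper_width: 0.159
```

```bash
python3 -c "
from h import *
a=np.radians(7.8);u=np.r_[np.cos(a),np.sin(a)]
e=np.r_[.596,-.1718]
print('pre grip', e+u*(-.075-.050-.035),'final grip',e+u*(.062-.125))
plan([*(e-.160*u),.048],7.8-90,0)
P=manip.read_state();print(P['gripper_width'],P['force'])"
```

```text
pre grip [ 0.43748035 -0.19351449] final grip [ 0.53358289 -0.18035008]
t 8.32 p [ 0.4429 -0.1674  0.0496] F [-0.3  0.  -1.8] g 0.16 left 10
[[[-0.003, -0.001, 0.0, 0.001, -0.0, 0.154, 0], [-0.003, -0.0, 0.0, 0.001, -0.0, 0.154, 0], [-0.003, -0.0, 0.0, 0.001, -0.0, 0.154, 0], [-0.003, 0.0, 0.0, 0.001, -0.0, 0.154, 0], [-0.003, 0.001, 0.0, 0.001, -0.0, 0.154, 0]]]
0.1586715265583691 [-0.26322549  0.00203064 -1.77759098]
```

Request:
apply_moves(
  commands=[
    [[-0.006,-0.001,0,0.001,0,0.154,0],[-0.006,-0.001,0,0.001,0,0.154,0],[-0.005,0.001,0,0.001,0,0.154,0],[-0.004,0.001,0,0.001,0,0.154,0],[-0.003,0.001,0,0.001,0,0.154,0]],
  ],
)

```text
time_s: 8.95
eef_pos: [0.4407, -0.1926, 0.0496]
tool_rot: [[0.636, 0.772, 0.006], [0.772, -0.636, -0.004], [0.001, 0.007, -1.0]]
force: [-0.8, -1.7, -0.5]
gripper_width: 0.157
```

```bash
python3 -c "
from h import *
plan([.4375,-.1935,.049],7.8-90,0,n=5)
print(manip.read_state()['tool_rot'].round(3))"
```

```text
t 8.95 p [ 0.4407 -0.1926  0.0496] F [-0.8 -1.7 -0.5] g 0.16 left 5
[[[-0.001, -0.0, 0.0, 0.001, -0.001, 0.149, 0], [-0.001, -0.0, 0.0, 0.001, -0.001, 0.149, 0], [-0.001, -0.0, 0.0, 0.001, -0.001, 0.149, 0], [-0.001, -0.0, 0.0, 0.001, -0.001, 0.149, 0], [-0.001, 0.0, 0.0, 0.001, -0.001, 0.149, 0]]]
[[ 0.636  0.772  0.006]
 [ 0.772 -0.636 -0.004]
 [ 0.001  0.007 -1.   ]]
```

Request:
apply_moves(
  commands=[
    [[-0.001,0,0,0.001,-0.001,0.149,0],[-0.001,0,0,0.001,-0.001,0.149,0],[-0.001,0,0,0.001,-0.001,0.149,0],[-0.001,0,0,0.001,-0.001,0.149,0],[-0.001,0,0,0.001,-0.001,0.149,0]],
  ],
)

```text
time_s: 9.57
eef_pos: [0.4344, -0.1969, 0.0494]
tool_rot: [[0.994, 0.11, -0.004], [0.11, -0.994, -0.003], [-0.004, 0.002, -1.0]]
force: [0.2, 1.6, -0.9]
gripper_width: 0.16
```

Request:
apply_moves(
  commands=[
    [[0,0,0,0,0,0,0]],
  ],
)

```text
time_s: 9.7
eef_pos: [0.4346, -0.197, 0.0494]
tool_rot: [[0.994, 0.112, -0.004], [0.111, -0.994, -0.003], [-0.004, 0.003, -1.0]]
force: [-1.3, -0.5, 0.7]
gripper_width: 0.161
```

```bash
python3 - <<'E'
from h import *
ims=[]
for c in ["wrist","scene"]:
    im=vision.read_camera(c); ims.append(im)
    for n in ["tall_carton","blade"]:
        for d in vision.pinpoint(c,n)[:3]: print(c,n,round(d["conf"],2),w(c,d["point"]).round(4))
cv2.imwrite("pics/scene3.png",cv2.resize(ims[1][80:345,210:480],None,fx=2.2,fy=2.2,interpolation=cv2.INTER_CUBIC)); cv2.imwrite("pics/wr3.png",ims[0])
plan([.4375,-.1935,.049],7.8-90,0,n=5)
print(manip.read_state()['tool_rot'].round(3))
E
```

```text
wrist blade 0.96 [ 0.485  -0.1951  0.0028]
scene blade 0.96 [0.3806 0.1226 0.0005]
t 10.0 p [ 0.4347 -0.197   0.0494] F [-0.8 -0.3 -0.7] g 0.15 left 5
[[[0.001, -0.001, 0.0, 0.0, 0.001, -0.005, 0], [0.001, -0.001, 0.0, 0.0, 0.001, -0.005, 0], [0.001, -0.001, 0.0, 0.0, 0.001, -0.005, 0], [0.001, -0.001, 0.0, 0.0, 0.001, -0.005, 0], [0.001, -0.001, 0.0, 0.0, 0.001, -0.005, 0]]]
[[ 0.994  0.112 -0.003]
 [ 0.112 -0.994 -0.003]
 [-0.004  0.002 -1.   ]]
```

View pics/wr3.png

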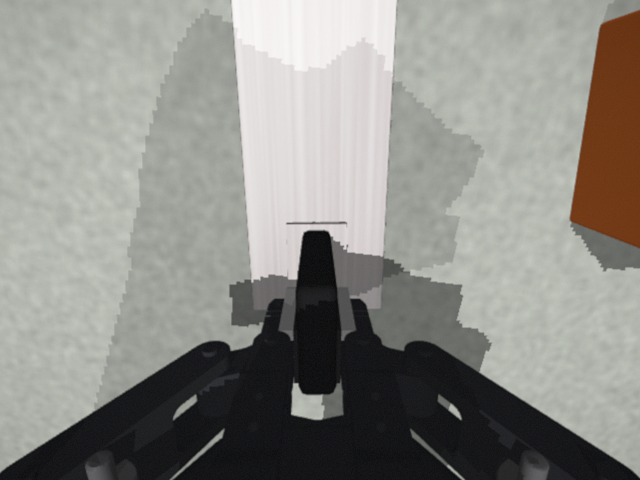

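The blade is gripped and points away in the wrist view, with side edges (232,0)→(252,305) and (397,0)→(380,305). The fin base's front line is at row 223.

```bash
python3 - <<'E'
from h import *
np.set_printoptions(precision=4,suppress=True)
L=[ray("wrist",*q,.004) for q in [(232,0),(252,305)]];R=[ray("wrist",*q,.004) for q in [(397,0),(380,305)]]
for a,b in (L,R): print(np.degrees(np.arctan2(*(a-b)[[1,0]])),a,b)
print("width",np.linalg.norm(L[0]-R[0]),np.linalg.norm(L[1]-R[1]))
b=ray("wrist",317,223,.005); F=ray("wrist",316,232,.072); print("base front",b,"fin top front",F)
s=manip.read_state()["eef_pos"]; u=np.r_[np.cos(.118),np.sin(.118)]; print("TCP to base front",(b-s)[:2]@u,"fin",(F-s)[:2]@u)
E
```

```text
6.4705140018200735 [ 0.5562 -0.1482  0.004 ] [ 0.4136 -0.1644  0.004 ]
6.7275089943951185 [ 0.5639 -0.217   0.004 ] [ 0.4213 -0.2338  0.004 ]
width 0.06918582829245579 0.06983019850269308
base front [ 0.464  -0.1944  0.005 ] fin top front [ 0.4799 -0.1922  0.072 ]
TCP to base front 0.029392492072615652 fin 0.04547670525170877
```

View pics/scene3.png

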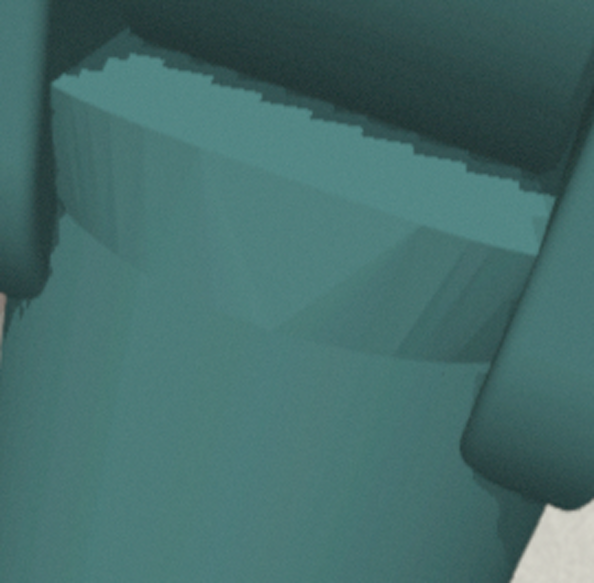

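Request:
apply_moves(
  commands=[
    [[0,-0.002,0,0,0,-0.008,0],[0,-0.002,0,0,0,-0.008,0],[0.005,0,0,0,0,0,0],[0.01,0,0,0,0,0,0],[0.01,0,0,0,0,0,0]],
  ],
)

```text
time_s: 10.62
eef_pos: [0.4477, -0.1899, 0.0494]
tool_rot: [[0.992, 0.122, -0.023], [0.122, -0.993, 0.002], [-0.022, -0.004, -1.0]]
force: [-9.4, -1.0, 9.8]
gripper_width: 0.154
```

```bash
python3 -c "
from h import *
plan([.5306,-.1804,.049],7.3-90,0,n=7)
print(manip.read_state()['tool_rot'].round(3))"
```

```text
t 10.62 p [ 0.4477 -0.1899  0.0494] F [-9.4 -1.   9.8] g 0.15 left 7
[[[0.012, 0.0, -0.0, -0.001, 0.003, -0.001, 0], [0.012, 0.0, -0.0, -0.001, 0.003, -0.001, 0], [0.012, 0.0, -0.0, -0.001, 0.003, -0.001, 0], [0.012, 0.0, -0.0, -0.001, 0.003, -0.001, 0], [0.012, 0.0, -0.0, -0.001, 0.003, -0.001, 0]]]
[[ 0.992  0.122 -0.023]
 [ 0.122 -0.993  0.002]
 [-0.022 -0.004 -1.   ]]
```

Request:
apply_moves(
  commands=[
    [[0,0,-0.001,0,0.012,0,0],[0,0,-0.001,0,0.012,0,0],[0.005,0,0,0,0.004,0,0]],
  ],
)

```text
time_s: 11.0
eef_pos: [0.4523, -0.1874, 0.0507]
tool_rot: [[0.992, 0.124, 0.005], [0.124, -0.992, 0.007], [0.005, -0.007, -1.0]]
force: [-0.0, 0.8, -4.5]
gripper_width: 0.159
```

```bash
python3 -c "
from h import *
plan([.5306,-.1804,.050],7.3-90,0,n=7)
print(manip.read_state()['tool_rot'].round(3))"
```

```text
t 11.0 p [ 0.4523 -0.1874  0.0507] F [-0.   0.8 -4.5] g 0.16 left 7
[[[0.011, 0.0, 0.0, -0.001, -0.001, -0.0, 0], [0.011, 0.0, 0.0, -0.001, -0.001, -0.0, 0], [0.011, 0.0, 0.0, -0.001, -0.001, -0.0, 0], [0.011, 0.0, 0.0, -0.001, -0.001, -0.0, 0], [0.011, 0.0, 0.0, -0.001, -0.001, -0.0, 0]]]
[[ 0.992  0.124  0.005]
 [ 0.124 -0.992  0.007]
 [ 0.005 -0.007 -1.   ]]
```

Request:
apply_moves(
  commands=[
    [[0.003,0.001,0.0005,-0.003,-0.002,0,0],[0.007,0.001,0,-0.002,-0.001,0,0],[0.008,0.001,0,-0.001,0,0,0],[0.008,0.001,0,0,0,0,0]],
  ],
)

```text
time_s: 11.5
eef_pos: [0.4814, -0.1876, 0.0499]
tool_rot: [[0.992, 0.125, 0.003], [0.125, -0.992, 0.001], [0.003, -0.001, -1.0]]
force: [0.2, 0.3, -3.3]
gripper_width: 0.159
```

```bash
python3 -c "
from h import *
plan([.5306,-.1804,.050],7.3-90,0,n=6)
print(manip.read_state()['tool_rot'].round(3))"
```

```text
t 11.5 p [ 0.4814 -0.1876  0.0499] F [ 0.2  0.3 -3.3] g 0.16 left 6
[[[0.008, -0.0, 0.0, -0.0, -0.001, -0.0, 0], [0.008, -0.0, 0.0, -0.0, -0.001, -0.0, 0], [0.008, -0.0, -0.0, -0.0, -0.001, -0.0, 0], [0.008, -0.0, -0.0, -0.0, -0.001, -0.0, 0], [0.008, -0.0, -0.0, -0.0, -0.001, -0.0, 0]]]
[[ 0.992  0.125  0.003]
 [ 0.125 -0.992  0.001]
 [ 0.003 -0.001 -1.   ]]
```

Good: on line (desired y −0.187). I'll continue in.

Request:
apply_moves(
  commands=[
    [[0.008,0,0,0,-0.001,0,0],[0.008,0,0.0005,0,-0.001,0,0],[0.008,0,0,0,-0.001,0,0],[0.008,0,0,0,0,0,0]],
  ],
)

```text
time_s: 12.0
eef_pos: [0.513, -0.1835, 0.0495]
tool_rot: [[0.992, 0.124, -0.005], [0.124, -0.992, 0.001], [-0.004, -0.002, -1.0]]
force: [-1.3, -0.2, -0.9]
gripper_width: 0.162
```

```bash
python3 - <<'E'
from h import *
plan([.5306,-.1804,.049],7.3-90,0,n=2)
print(manip.read_state()['tool_rot'].round(3))
ims=[vision.read_camera("wrist")]
for n in ["tall_carton","blade"]:
    for d in vision.pinpoint("wrist",n)[:2]: print(n,round(d["conf"],2),w("wrist",d["point"]).round(4))
ims.append(vision.read_camera("side"))
for n in ["tall_carton","blade"]:
    for d in vision.pinpoint("side",n)[:2]: print(n,round(d["conf"],2),w("side",d["point"]).round(4))
side=cv2.resize(ims[1][140:380,240:560],(400,300)); cv2.imwrite("pics/m4.png",np.hstack([cv2.resize(ims[0],(400,300)),side]))
E
```

```text
t 12.0 p [ 0.513  -0.1835  0.0495] F [-1.3 -0.2 -0.9] g 0.16 left 2
[[[0.009, -0.0, 0.0, -0.001, 0.002, -0.001, 0], [0.009, -0.0, 0.0, -0.001, 0.002, -0.001, 0]]]
[[ 0.992  0.124 -0.005]
 [ 0.124 -0.992  0.001]
 [-0.004 -0.002 -1.   ]]
tall_carton 0.56 [ 0.6317 -0.168   0.0296]
blade 0.89 [ 0.5697 -0.178  -0.0006]
tall_carton 0.96 [ 0.5303 -0.3635 -0.0015]
tall_carton 0.58 [ 0.6325 -0.1679  0.0272]
blade 0.8 [0.3842 0.1253 0.0004]
blade 0.69 [ 0.5693 -0.1726  0.0014]
```

View pics/m4.png

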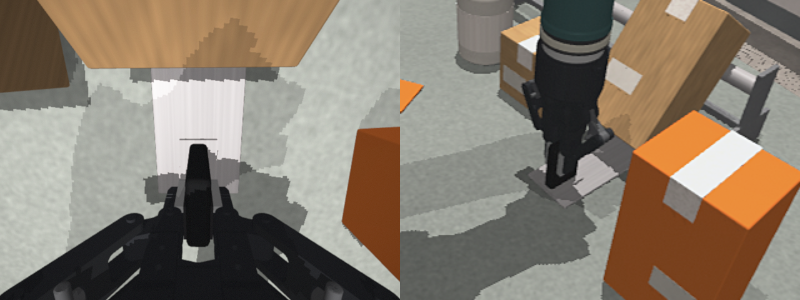

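The left half (wrist) shows the carton's front lower edge from (88,68) to (297,66) at half-scale. The blade passes under it at columns 152–244, and the fin base line is at row 139. I'll measure.

```bash
python3 - <<'E'
from h import *
np.set_printoptions(precision=4,suppress=True)
k=1.6; r=lambda u,v,z: ray("wrist",u*k,v*k,z)
E=[r(88,68,.05),r(297,66,.05)]; v=E[0]-E[1]; a=np.arctan2(-v[0],v[1]); e=np.mean(E,0); print("edge",E,e,np.linalg.norm(v),np.degrees(a))
L=[r(152,80,.004),r(160,182,.004)];R=[r(244.5,80,.004),r(237,182,.004)]
for p,q in (L,R): print(np.degrees(np.arctan2(*(p-q)[[1,0]])))
m=(L[0]+R[0])/2; u=np.r_[np.cos(a),np.sin(a)]; n=np.r_[-u[1],u[0]]
b=r(198,139,.005); print("mid",m,"lateral offset",(m-e)[:2]@n,"collar front to edge",(e-b)[:2]@u)
E
```

```text
edge [array([ 0.5874, -0.1153,  0.05  ]), array([ 0.6023, -0.2261,  0.05  ])] [ 0.5949 -0.1707  0.05  ] 0.11186612807216824 7.669067605626096
8.16317801349751
6.484192855184427
mid [ 0.588  -0.1747  0.004 ] lateral offset -0.003084047297740114 collar front to edge 0.05259493592429046
```

Request:
apply_moves(
  commands=[
    [[0.006,-0.001,0,0,0.002,0,0],[0.007,-0.001,0,0,0.002,-0.002,0],[0,0,0,0,0,0,0]],
  ],
)

```text
time_s: 12.68
eef_pos: [0.5238, -0.1803, 0.0495]
tool_rot: [[0.992, 0.125, -0.004], [0.125, -0.992, 0.002], [-0.003, -0.003, -1.0]]
force: [0.3, 0.7, -2.1]
gripper_width: 0.159
```

```bash
python3 - <<'E'
from h import *
s=manip.read_state(); print(s["eef_pos"],s["force"],s["tool_rot"].round(3))
vision.read_camera("wrist")
for n in ["tall_carton","blade"]:
    for d in vision.pinpoint("wrist",n)[:2]: print(n,round(d["conf"],2),w("wrist",d["point"]).round(4))
E
```

```text
[ 0.52375441 -0.18034546  0.04951621] [ 0.28547151  0.68599897 -2.11695101] [[ 0.992  0.125 -0.004]
 [ 0.125 -0.992  0.002]
 [-0.003 -0.003 -1.   ]]
tall_carton 0.56 [ 0.6322 -0.1659  0.0262]
blade 0.91 [ 0.5778 -0.1767  0.004 ]
```

Request:
apply_moves(
  commands=[
    [[0.003,0,0.0005,0,0,0,0],[0,0,0.0005,0,0,0,0],[0,0,0,0,0,0,0.6],[0,0,0,0,0,0,0.8],[0,0,0,0,0,0,0.8]],
  ],
)

```text
time_s: 13.45
eef_pos: [0.5267, -0.1804, 0.0499]
tool_rot: [[0.992, 0.125, -0.004], [0.125, -0.992, 0.002], [-0.003, -0.003, -1.0]]
force: [0.7, -0.4, 0.5]
gripper_width: 0.786
```

Request:
apply_moves(
  commands=[
    [[0,0,-0.01,0,0,0,0.8],[0,0,-0.025,0,0,0,0.8],[-0.01,0,-0.05,0,0,0,0.8],[-0.04,0,-0.04,0,0,0,0.8],[-0.04,0,-0.03,0,0,0,0.8]],
  ],
)

```text
time_s: 14.08
eef_pos: [0.44, -0.1916, 0.2097]
tool_rot: [[0.992, 0.129, -0.001], [0.129, -0.992, 0.002], [-0.001, -0.002, -1.0]]
force: [0.6, 0.0, -0.3]
gripper_width: 0.802
```

```bash
python3 - <<'E'
from h import *
ims={}
for c in ["wrist","side","scene"]:
    ims[c]=vision.read_camera(c)
    for n in ["tall_carton","blade","low_carton","can"]:
        for d in vision.pinpoint(c,n)[:2]: print(c,n,round(d["conf"],2),w(c,d["point"]).round(4))
cv2.imwrite("pics/m5.png",np.vstack([ims["wrist"][:,:], ])); 
cv2.imwrite("pics/m6.png",np.hstack([cv2.resize(ims["side"][80:320,240:560],(400,300)),cv2.resize(ims["scene"][80:320,130:450],(400,300))]))
E
```

```text
wrist tall_carton 0.61 [ 0.5263 -0.3669  0.0032]
wrist blade 0.77 [ 5.767e-01 -1.753e-01 -2.000e-04]
side tall_carton 0.89 [ 0.5316 -0.3639 -0.0015]
side tall_carton 0.84 [ 0.6319 -0.1654  0.0282]
side blade 0.77 [0.3826 0.1248 0.0012]
side blade 0.68 [ 5.801e-01 -1.712e-01  2.000e-04]
side low_carton 0.97 [ 0.6074 -0.0158  0.0018]
side can 0.82 [ 5.888e-01  1.315e-01 -4.000e-04]
```

View pics/m5.png

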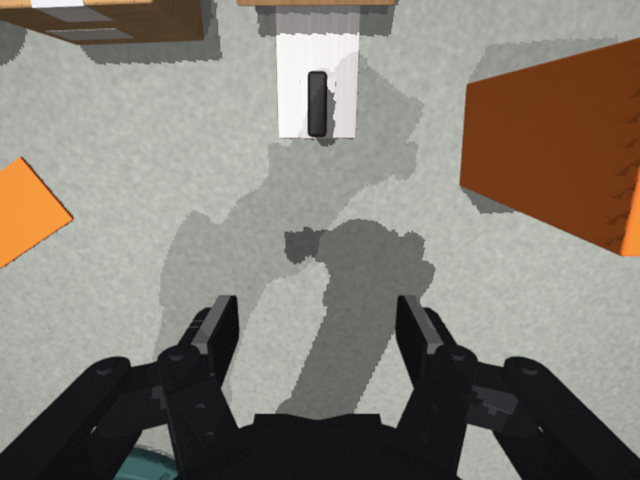

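View pics/m6.png

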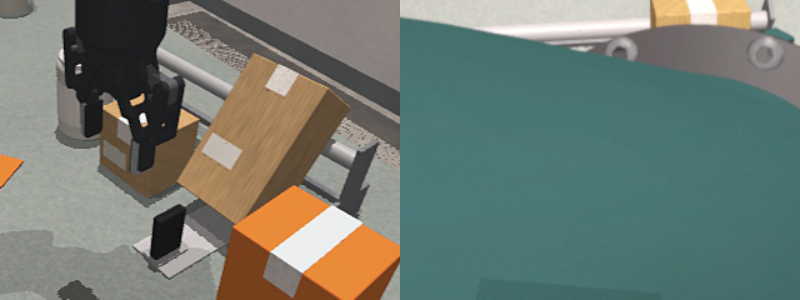

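Released: the blade's rear edge is at wrist (279–356,137), and the carton's front edge runs across row 5 from column 238 to 396. I'll measure the insertion, angle and centring.

```bash
python3 - <<'E'
from h import *
np.set_printoptions(precision=4,suppress=True)
r=lambda u,v,z: ray("wrist",u,v,z)
E=[r(238,5,.05),r(396,5,.05)]; v=E[0]-E[1]; a=np.arctan2(-v[0],v[1]); e=np.mean(E,0); print("edge",e,np.linalg.norm(v),np.degrees(a))
B=[r(279,137,.004),r(356,137,.004)]; F=[r(276,12,.004),r(360,12,.004)]
c=np.mean(B,0); f=np.mean(F,0); d=(f-c)[:2]; d/=np.linalg.norm(d); print("rear",c,"w",np.linalg.norm(B[0]-B[1]),"heading",np.degrees(np.arctan2(d[1],d[0])))
u=np.r_[np.cos(.132),np.sin(.132)]; n=np.r_[-u[1],u[0]]; E0=np.r_[.595,-.1712]
for q in (e[:2],E0): print("under",150-1000*(q-c[:2])@u,"lat mm at edge",1000*((f[:2]-q)@n))
E
```

```text
edge [ 0.594  -0.1713  0.05  ] 0.10990710877754675 7.313315656919904
rear [ 0.5046 -0.1832  0.004 ] w 0.06922147579694454 heading 7.168114870140875
under 59.79528025501389 lat mm at edge -0.7098013458248199
under 58.82347071277141 lat mm at edge -0.6941797612041167
```

About 59 mm of the 103 mm free blade is under the edge. It is square to within about 0.2° and within 1 mm of centre. I'm handing in.

```bash
python3 -c "
from h import *
print(manip.read_state()['time_s'],ticket.sign_off())"
```

```text
the job is handed in; nothing more can be done
14.825 None
```

The job is done and handed in at 14.8 s of the 54 s allowed. I tipped the brown tall carton back with the closed fingers until it leaned by itself on the rail. Then I took the steel blade by its black fin, turned it square and slid it under the carton's raised front. I let go and backed away clear of everything.

**Last checks:**
- **Blade:** about 59 mm of the 103 mm free blade is under the front edge, where at least 51.5 mm was needed. It is about 0.2° off square and under 1 mm off centre.
- **Carton:** its measured pose did not change while the blade went in or after I let go.
- **Low carton and can:** they still measure within about 3 mm of where they started, which is within the measuring error. I never touched them.

**Problems and disagreements:**
- The blade briefly pressed on the bench with about 10 N as I began sliding it. I levelled it before going on.
- It also rode a millimetre or less above the bench for part of the slide, until I set it down before letting go.
- In the last look, the arm hid the scene camera's view. The wrist camera's network also named the orange decoy instead of the brown carton. I therefore relied on the side camera and on edges measured in the wrist picture.

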